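# Set the turntable of a mitre fixture to the pinned mark and lock it

### The job

With the fingertips, push the upright post of the turntable lever round its arc until the pointer is in line with the scale mark at which the tall pin stands. Push lightly and do not grip the post. Leaving the pointer on that mark, then press the round lock plunger in the middle of the turntable all the way down, and leave the small parts lying around the fixture where they are.

Things in the scene. Friction and masses are not known exactly. Their poses are not given: they have to be found in the camera images.
- scale_base: Fixed round grey base plate, 290 mm across, 12 mm thick. Origin on the turntable's axis at bench level; z up; its -x side is the front, with the scale: dark lines every 5 degrees, 114 to 119 mm from the axis. Four marks, 25 and 55 degrees to either side of the front, are longer (to 126 mm) and thicker (2.6 mm). A steel hub, 44 mm across, stands on the axis, top 50 mm above the bench.
- turntable: Dark disc, 148 mm across, top at 24 mm, turning on the base about z (1.25 rad either side of the front; stiff, stays where left, takes about 3 N at the post). Origin on the axis at bench level. Lever bar along its -x: 22 mm wide, top at 33 mm, 50 to 107 mm from the axis; starts within 0.14 rad of the front. On its +x side, at 56 mm, a fence 126 mm long, 12 mm thick, top at 54 mm, turns with it.
- pointer (a point): Tip of the slim pointer (3.5 mm wide) under the end of the lever, 118 mm from the axis, 15 mm above the bench; it sticks out 11 mm past the lever bar, over the short scale lines. Its -x axis points outward along the lever.
- post_top (a point): Top centre of the upright black post on the lever: round, 18 mm across, from 33 to 90 mm above the bench, 95 mm from the axis. Push it sideways at 55 to 80 mm above the bench. Gripping it, or pushing with more than 25 N, counts as a failure.
- tall_pin: Brass pin, 10 mm across and 34 mm tall, fixed on the base outside one of the four long marks, 133 mm from the axis (outside the other three stand brass plugs only 4 mm high); the mark lies on the line from the axis to the pin. Origin at its foot, on the base, 12 mm above the bench.
- plunger_top (a point): Centre of the top of the black round lock plunger on the axis of the turntable, 32 mm across; 63 mm above the bench when up, 54 mm when fully down. It moves with the plunger.
- plunger (a joint): Travel of the lock plunger: 0 m up, 0.009 m fully down against its stop. Needs about 5 N and stays where it is pushed.
- steel_block: Loose steel block, 30 x 40 x 18 mm, beside the fixture on its left; origin under its centre. Not to be moved.
- brass_slug: Loose brass block, 28 x 28 x 24 mm, at the front right of the fixture; origin under its centre. Not to be moved.
- shim_plate: Loose flat steel piece, 22 x 60 x 9 mm, right of the fixture; origin under its centre. Not to be moved.
- nut_m16: Loose hexagon nut, 28 x 24 x 13 mm, at the front left of the fixture; origin under its centre. Not to be moved.

How it is judged:
On the way, in this order (a step that is already met when the one before it is completed fails the run):
1. the pointer rests in line with the mark at the tall pin (within 5 mm at the pin, about 2 degrees), with the plunger still up (y of tall_pin in the frame of pointer between -0.005 and 0.005 m and angular speed of turntable below 0.03 rad/s and value of joint plunger below 0.003 m), for 0.3 s.
2. the lock plunger is pressed down with the pointer on the mark (y of tall_pin in the frame of pointer between -0.005 and 0.005 m and value of joint plunger above 0.0075 m), for 0.2 s.
At the end, for the whole second after the job is handed in: The pointer's line passes within 5 mm (about 2 degrees) of the centre of the tall pin, the turntable is at rest, the lock plunger is down by at least 7.5 of its 9 mm, and the four small loose parts lie within 12 mm of where they were (all of step 2 and angular speed of turntable below 0.03 rad/s and distance of each of steel_block, brass_slug, shim_plate, nut_m16 from where it was at the start of the episode below 0.012 m); the robot touches nothing.
It fails at once if the lever is gripped or pushed hard (more than 25 N) (contact force between the fingers and turntable above 25 N).
It fails at once if a small loose part is moved or lifted (more than 15 mm) (distance of any of steel_block, brass_slug, shim_plate, nut_m16 from where it was at the start of the episode above 0.015 m).
It also fails if it takes over 48 s, if anything falls off the work surface, if the arm or the gripper's body presses on something with over 40 N, if the wrist force passes 120 N, or if a joint passes its speed limit or range.

### The arm

A 6-joint arm with a two-finger parallel gripper is mounted at the origin on a cart in front of the work surface, level with it; the furniture and walls round the work are solid. World frame = base frame: x ahead of the robot, y to its left, z up, the work surface at z = 0. Lengths are in m, angles in rad, forces in N, time in s.
With the tool pointing down it reaches from about 0.375 to 0.925 m from the base axis. Payload 5.7 kg.
Tool frame: the origin (TCP) lies midway between the tips of the shut fingers; the grasp point (between the pads) lies 19 mm behind it (pinch_z is the distance from the TCP to the grasp point, in m); z points along the fingers, y is the line along which they close (so a half turn about z gives the same grasp; the last joint's range is limited). The gripper opens to 88 mm and grips with 3 to 60 N. Pads are 20 mm wide; open, the fingers measure 115 mm over their backs; the gripper's body (75 mm by 178 mm) begins 61 mm behind the grasp point.
Start: joints at [-1.294, 0.359, 1.51, -0, 1.272, -0.115], TCP at [0.229, -0.555, 0.223] pointing down, gripper open.
Joint ranges: [-2.97, 2.97], [-1.01, 2.36], [0.21, 2.38], [-0.96, 4.11], [0.2, 2.71], [-2.98, 2.98]. Speed limits (rad/s): [2.39, 2.39, 3.14, 3.14, 3.14, 3.14].

### API

Orientations are given as a rotation vector (axis times angle).
In Python, from bench import get_state, capture, camera_params, close_job, look_for, masks_of, landmark_of, pinch_z gives the robot as it stands.
- The arm moves only by the tool send_rows, never from a script. Its argument "plan" is a list of rows, each a list of 7 numbers: the turn, a rotation vector about the tool's x, y, z in degrees, then the shift along the tool's x, y, z in m, then the opening, from 0 (shut) to 1 (fully open). A call has 1 to 12 rows; each row is the pose to reach, as a shift and turn from the pose commanded when the call began, along the tool's axes at that moment; what a row does not reach only later rows make up. A row lasts 1/8 s, in which the tool goes at most 62.5 mm and 10.7 degrees, less where a joint would pass 70% of its speed; a pose out of reach is approached as far as the arm can. A call with a gripper value outside its range is refused whole. The fingers move at their own pace and stop on an object; "squeeze" is the grip in N (left out, the last holds). Time passes only in rows, so rows that repeat a pose let the fingers close. It gives the time, the measured TCP pose, the force, the opening and the grip force at its end, in the units of the state.
- get_state(): the state, without advancing time (a new reading comes with each control period).
- capture(name): name is "scene" or "side" or "wrist"; returns the picture (480x640x3 uint8, red, green, blue); there is no depth.
- camera_params(name): a dict with "camera_matrix" (3x3 intrinsics, pixels), "eye" and "attitude" of the camera in the world; the wrist camera has in their place "tool_from_camera" (4x4, takes a point from camera to tool coordinates, whose origin is the TCP and whose axes are the flange's). Camera axes: x right, y up, looking along -z (the intrinsics and any distortion apply to the point x, -y, -z); pixel columns grow to the right and rows downward; lengths in m; the calibration is good to about 2 mm. The wrist camera is an equidistant fisheye: a pixel r from the principal point sees the ray r / f radians off the axis. A picture is of the moment at which its call begins: read the wrist's pose just before it. camera_params takes no time and is no camera call.
- close_job(): hands the job in; it is judged then, once.
Trained networks look in the newest picture that a camera, given by its name, has taken for a name from the list of things; names that differ only in an ending like _2 or _b are one class to them, and where a whole thing is asked for, a point or a joint stands for the part that bears it (a point fixed in the world has none). Each returns a list of dicts, best first, with "confidence" (0 to 1); they miss things now and then, are a little off and sometimes report something else, mostly with a low value. They report only what shows in the picture. A call takes as long as a camera call.
- look_for(target, camera): "location" ([column, row] as shares, 0 to 1, of the picture: columns of its width, rows of its height, amid what is visible of it).
- masks_of(target, camera): "mask" (480x640 bool, what is visible of it) and "location" ([column, row] as shares, 0 to 1, of the picture: columns of its width, rows of its height, amid what is visible of it).
- landmark_of(target, camera): "location" ([column, row] as shares, 0 to 1, of the picture: columns of its width, rows of its height: a listed point, or the origin of a listed thing).
The state is a dict: "time_s": time; "joint_pos": joint angles; "dq": joint speeds; "joint_torque": joint torques, N m; "tool_pos": TCP position; "orientation": TCP orientation; "wrist_force": force on the tool from outside, world axes, zero at the start; "torque": the same for the moment, N m; "grip_width": finger opening in m; "grasp_force": force on a finger pad.
Only numpy, scipy, OpenCV 4.12 (cv2) and the standard library are available. Lean on these libraries where they do the work, as an engineer would, in place of code of your own. Each camera call takes 0.05 s, during which the arm holds its last target. There are 200 camera calls.

## Working session

There is one attempt and no reset: what is moved stays moved. The work goes in short steps, Python scripts to look and compute and a tool call to move; the robot and the scene stay as the last step left them, time stands still between calls to the robot, and variables do not carry over. Pictures are saved under pics/ and viewed, at most 10 in all, crops included, and the job is handed in when it is done.

Besides the shell and the picture viewer there is one more tool, called after "Request:" as name([rows], argument=value, ...), one row to a line, values as JSON. send_rows: Moves the arm, as the interface text tells. Its arguments: {"type":"object","properties":{"plan":{"type":"array"},"squeeze":{"type":"number"}},"required":["plan"]}

```bash
mkdir -p pics; cat > h.py <<'E'
import numpy as np, cv2
from scipy.spatial.transform import Rotation as R
from bench import *
def cam(n):
    p=camera_params(n); return p
def ray(n,loc):
    p=camera_params(n); K=np.array(p["camera_matrix"]); u=loc[0]*640; v=loc[1]*480
    x=(u-K[0,2])/K[0,0]; y=(v-K[1,2])/K[1,1]
    A=np.array(p["attitude"]); A=A if A.shape==(3,3) else R.from_rotvec(A).as_matrix()
    return np.array(p["eye"]), A@np.array([x,-y,-1])
def at_z(n,loc,z):
    e,d=ray(n,loc); return e+d*(z-e[2])/d[2]
E
python3 - <<'E'
from h import *
for n in ["scene","side"]:
    p=camera_params(n); print(n,p)
    im=capture(n); cv2.imwrite(f"pics/{n}0.png",im[:,:,::-1])
    for t,z in [("scale_base",0),("turntable",0),("pointer",.015),("post_top",.09),("tall_pin",.012),("plunger_top",.063),("steel_block",0),("brass_slug",0),("shim_plate",0),("nut_m16",0)]:
        for r in landmark_of(t,n)[:2]:
            print(t,np.round(r["confidence"],2),np.round(np.array(r["location"])*[640,480],1),at_z(n,r["location"],z).round(4))
print(get_state())
E
```

```text
scene {'camera_matrix': array([[490.64681964,   0.        , 318.68462511],
       [  0.        , 490.64681964, 249.5140204 ],
       [  0.        ,   0.        ,   1.        ]]), 'eye': array([ 0.01174394, -0.33759672,  0.63409281]), 'attitude': array([ 0.79095434, -0.43671895, -0.93037189])}
scale_base 0.63 [348.1 297.7] [ 0.5597 -0.0509  0.    ]
turntable 0.6 [350.3 296.6] [ 0.5642 -0.0528  0.    ]
pointer 0.8 [322.5 338.7] [ 0.4451 -0.0692  0.015 ]
pointer 0.61 [353.9 352.8] [ 0.4482 -0.1255  0.015 ]
post_top 0.8 [328.5 294.5] [ 0.4714 -0.0626  0.09  ]
plunger_top 0.6 [351.5 267.8] [ 0.5705 -0.0482  0.063 ]
steel_block 0.58 [253.7 265.1] [0.5358 0.1454 0.    ]
brass_slug 0.65 [413.3 381.7] [ 0.4606 -0.223   0.    ]
brass_slug 0.52 [239.9 317.9] [0.4167 0.0806 0.    ]
nut_m16 0.65 [239.1 320.6] [0.4112 0.0777 0.    ]
side {'camera_matrix': array([[619.81965091,   0.        , 326.00641296],
       [  0.        , 619.81965091, 234.63894425],
       [  0.        ,   0.        ,   1.        ]]), 'eye': array([ 0.40734009, -0.91819716,  0.86061203]), 'attitude': array([ 0.87813858, -0.0
[... 617 characters left out ...]
 0.    ]
{'time_s': 1.1, 'joint_pos': array([-1.29408825e+00,  3.58792264e-01,  1.51041006e+00,  2.53955378e-05,
        1.27248842e+00, -1.15109562e-01]), 'dq': array([ 0.00046183, -0.00029862, -0.00077852,  0.00164711, -0.00029886,
        0.00021503]), 'joint_torque': array([ 4.32220095e-04, -5.15348017e+01, -2.71138519e+01,  6.78564375e-02,
        2.46933172e-02, -3.09449047e-05]), 'tool_pos': array([ 0.2291088 , -0.55450053,  0.22262355]), 'orientation': array([-3.08140211e+00, -6.11505381e-01, -2.55672410e-05]), 'wrist_force': array([-0.22643213, -0.3240714 ,  0.07330935]), 'torque': array([-0.00067274,  0.02177493,  0.0231779 ]), 'grasp_force': 0.0, 'grip_width': 0.08799900828130076}
```

View pics/scene0.png

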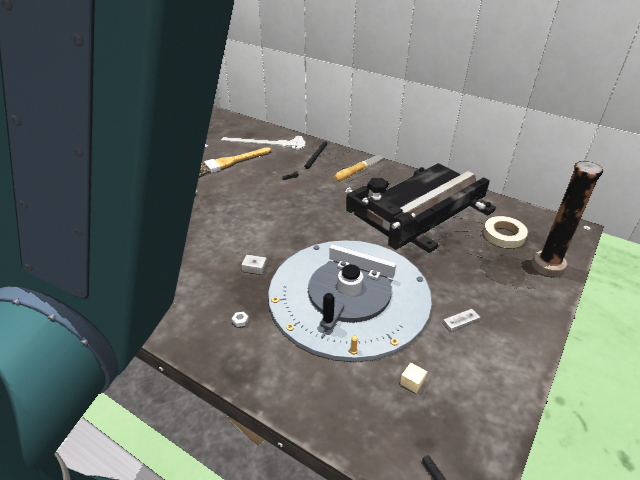

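View pics/side0.png

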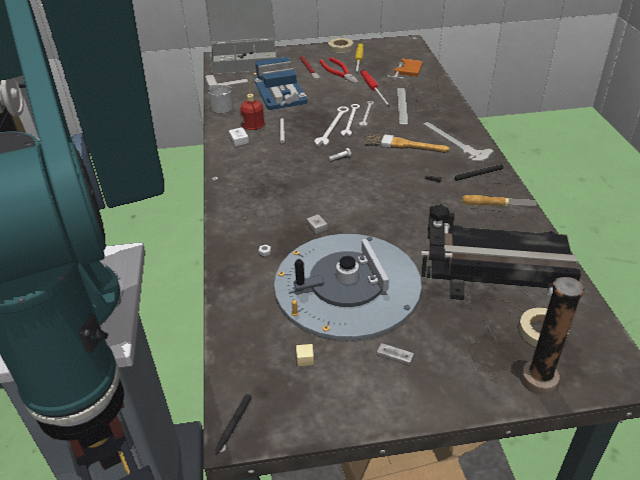

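The tall pin stands at the right-hand 25° mark: scene about (354,345), side about (294,309). The lever lies about 18° to its left, so I'll push towards -y. First I'll move above the fixture for a closer look.

Request:
send_rows([
  [0, 0, 0, 0.434, -0.421, -0.03, 0],
  [0, 0, 0, 0.434, -0.421, -0.03, 0],
  [0, 0, 0, 0.434, -0.421, -0.03, 0],
  [0, 0, 0, 0.434, -0.421, -0.03, 0],
  [0, 0, 0, 0.434, -0.421, -0.03, 0],
  [0, 0, 0, 0.434, -0.421, -0.03, 0],
  [0, 0, 0, 0.434, -0.421, -0.03, 0],
  [0, 0, 0, 0.434, -0.421, -0.03, 0],
  [0, 0, 0, 0.434, -0.421, -0.03, 0],
  [0, 0, 0, 0.434, -0.421, -0.03, 0],
  [0, 0, 0, 0.434, -0.421, -0.03, 0],
  [0, 0, 0, 0.434, -0.421, -0.03, 0],
], squeeze=10)

```text
time_s: 2.6
tool_pos: [0.4691, -0.0001, 0.2525]
orientation: [3.081, 0.613, -0.001]
wrist_force: [0.0, 0.3, -0.4]
grip_width: 0.0003
grasp_force: 0.0
```

```bash
cat >> h.py <<'E'
def wpix2(loc,z,st):
    p=camera_params("wrist"); K=np.array(p["camera_matrix"]); T=np.array(p["tool_from_camera"])
    a=(loc[0]*640-K[0,2])/K[0,0]; b=(loc[1]*480-K[1,2])/K[1,1]; th=np.hypot(a,b)
    s=np.sin(th)/th if th>1e-9 else 1
    d=np.array([a*s,-b*s,-np.cos(th)])
    Rt=R.from_rotvec(st["orientation"]).as_matrix(); o=Rt@T[:3,3]+st["tool_pos"]; d=Rt@T[:3,:3]@d
    return o+d*(z-o[2])/d[2]
E
python3 - <<'E'
from h import *
print(camera_params("wrist"))
st=get_state(); print(st["tool_pos"],st["orientation"],st["time_s"],st["joint_pos"])
im=capture("wrist"); cv2.imwrite("pics/w1.png",im[:,:,::-1])
for t,z in [("scale_base",0),("turntable",0),("pointer",.015),("post_top",.09),("tall_pin",.012),("plunger_top",.063),("brass_slug",0),("nut_m16",0)]:
    for r in landmark_of(t,"wrist")[:2]:
        print(t,np.round(r["confidence"],2),np.round(np.array(r["location"])*[640,480],1),wpix2(r["location"],z,st).round(4))
E
```

```text
{'camera_matrix': array([[371.64829954,   0.        , 326.41398377],
       [  0.        , 371.64829954, 238.11611826],
       [  0.        ,   0.        ,   1.        ]]), 'tool_from_camera': array([[ 3.69024505e-04,  9.67806549e-01,  2.51694950e-01,
         6.79266043e-02],
       [ 9.99999926e-01, -3.29153971e-04, -2.00509025e-04,
         1.67875727e-03],
       [-1.11207555e-04,  2.51695005e-01, -9.67806598e-01,
        -1.61245839e-01],
       [ 0.00000000e+00,  0.00000000e+00,  0.00000000e+00,
         1.00000000e+00]])}
[ 4.69058536e-01 -6.00687455e-05  2.52543689e-01] [ 3.08098611e+00  6.12564892e-01 -1.01108721e-03] 2.6 [-1.47140257e-01  1.38993039e-01  1.73835767e+00 -5.24711475e-04
  1.26474674e+00  1.03129089e+00]
scale_base 0.71 [397.1 147. ] [ 0.5601 -0.0496  0.    ]
post_top 0.63 [389.8 246.7] [ 0.4693 -0.0647  0.09  ]
tall_pin 0.71 [415.9 262.1] [ 0.449  -0.1227  0.012 ]
plunger_top 0.67 [411.1 144.3] [ 0.5639 -0.0497  0.063 ]
brass_slug 0.9 [482.6 283. ] [ 0.4545 -0.2233  0.    ]
nut_m16 0.62 [247.6 227.3] [0.4099 0.0724 0.    ]
```

View pics/w1.png

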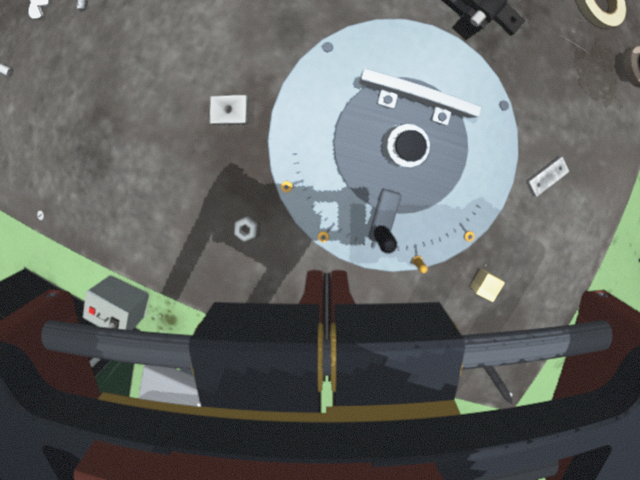

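```bash
python3 - <<'E'
from h import *
from scipy.optimize import least_squares
st=get_state(); im=capture("wrist"); hsv=cv2.cvtColor(im,cv2.COLOR_RGB2HSV)
m=((hsv[...,0]>12)&(hsv[...,0]<30)&(hsv[...,1]>130)&(hsv[...,2]>90)).astype(np.uint8); m[280:]=0
n,_,s,c=cv2.connectedComponentsWithStats(m)
P=[]
for i in range(1,n):
    if s[i,4]>12: print(s[i],c[i].round(1),wpix2(c[i]/[640,480],.016,st).round(4)); P.append(c[i])
def near(u): return min(P,key=lambda q:np.hypot(*(q-u)))
B=[near(np.array(u)) for u in [(287,186),(323,237),(469,236)]]
W=np.array([wpix2(b/[640,480],.016,st)[:2] for b in B])
A=np.radians([-55,-25,55])  # ccw angle about z seen from -x front: left (+y) is negative
f=lambda p:(np.c_[p[0]-.133*np.cos(p[2]+A),p[1]-.133*np.sin(p[2]+A)]-W).ravel()
r=least_squares(f,[.56,-.048,.1]); p=r.x; print("axis,yaw",p.round(4),np.degrees(p[2]),(r.fun*1000).round(1))
a=p[2]+np.radians(25); print("pin",p[0]-.133*np.cos(a),p[1]-.133*np.sin(a), "target ang",np.degrees(a))
ms=masks_of("scale_base","wrist")[0]["mask"].astype(np.uint8)
cs=max(cv2.findContours(ms,0,1)[0],key=cv2.contourArea)[:,0]; cs=cs[cs[:,1]<180]
Q=np.array([wpix2(q/[640,480],.012,st)[:2] for q in cs]); 
g=least_squares(lambda p:np.hypot(*(Q-p[:2]).T)-p[2],[.56,-.048,.145],loss="soft_l1",f_scale=.002).x; print("circle",g.round(4))
for n in ["wrist"]:
  for t,z in [("post_top",.09),("pointer",.015)]:
    for l in landmark_of(t,n)[:1]:
        w=wpix2(l["location"],z,st); d=w[:2]-p[:2]; print(t,w.round(4),np.hypot(*d),np.degrees(np.arctan2(-d[1],-d[0])))
E
```

```text
[281 182  11  10  52] [286.1 186.6] [0.4737 0.0467 0.016 ]
[318 232  10  10  49] [322.5 236. ] [ 0.4378 -0.0104  0.016 ]
[465 232   9   9  42] [468.2 235.2] [ 0.5032 -0.1661  0.016 ]
[413 256  14  17 119] [419.5 264.1] [ 0.4495 -0.1264  0.016 ]
axis,yaw [ 0.5643 -0.0494  0.1369] 7.841136790331704 [ 0.1  1.4 -0.6  0.2  0.4 -1.6]
pin 0.4525478984473457 -0.12152476890596367 target ang 32.8411367903317
circle [ 0.5631 -0.05    0.1431]
post_top [ 0.4705 -0.0644  0.09  ] 0.09495486071840674 9.065909335661944
pointer [ 0.4469 -0.0644  0.015 ] 0.11837853977806356 7.278044819925843
```

Fit is good: the axis is at (0.564,-0.049), the target is at 32.8°, and the lever is now at about 8.5°. I'll descend beside the post on its +y side, then push.

Request:
send_rows([
  [0, 0, 0, -0.024, 0.005, 0.03, 0],
  [0, 0, 0, -0.024, 0.005, 0.09, 0],
  [0, 0, 0, -0.024, 0.005, 0.14, 0],
  [0, 0, 0, -0.024, 0.005, 0.18, 0],
  [0, 0, 0, -0.024, 0.005, 0.19, 0],
  [0, 0, 0, -0.024, 0.012, 0.19, 0],
  [0, 0, 0, -0.024, 0.018, 0.19, 0],
  [0, 0, 0, -0.024, 0.024, 0.19, 0],
  [0, 0, 0, -0.024, 0.028, 0.19, 0],
  [0, 0, 0, -0.024, 0.031, 0.19, 0],
  [0, 0, 0, -0.024, 0.034, 0.19, 0],
  [0, 0, 0, -0.024, 0.036, 0.19, 0],
])

```text
time_s: 4.75
tool_pos: [0.461, -0.0422, 0.0626]
orientation: [-3.081, -0.611, 0.0]
wrist_force: [0.4, 0.5, -0.4]
grip_width: 0.0002
grasp_force: 0.0
```

Request:
send_rows([
  [0, 0, 0, 0, 0.003, 0, 0],
  [0, 0, 0, 0, 0.006, 0, 0],
  [0, 0, 0, 0, 0.009, 0, 0],
  [0, 0, 0, 0, 0.012, 0, 0],
  [0, 0, 0, 0, 0.015, 0, 0],
  [0, 0, 0, 0, 0.018, 0, 0],
  [0, 0, 0, 0, 0.021, 0, 0],
  [0, 0, 0, 0, 0.024, 0, 0],
  [0, 0, 0, 0, 0.027, 0, 0],
])

```text
time_s: 5.88
tool_pos: [0.4715, -0.0673, 0.0627]
orientation: [3.081, 0.611, 0.0]
wrist_force: [-3.4, 1.9, -0.6]
grip_width: 0.0003
grasp_force: 1.5
```

```bash
cat >m.py <<'E'
from h import *
st=get_state(); print(st["tool_pos"].round(4),st["wrist_force"].round(2),st["time_s"])
ax=np.array([.5643,-.0494])
for n in ["wrist","scene","side"]:
  im=capture(n); cv2.imwrite(f"pics/{n}_{st['time_s']:.2f}.png",im[:,:,::-1])
  for t,z in [("post_top",.09),("pointer",.015),("plunger_top",.063)]:
    for l in landmark_of(t,n)[:1]:
        w=wpix2(l["location"],z,st) if n=="wrist" else at_z(n,l["location"],z); d=w[:2]-ax
        print(n,t,round(l["confidence"],2),(np.array(l["location"])*[640,480]).round(1),w.round(4),np.hypot(*d).round(4),np.degrees(np.arctan2(-d[1],-d[0])).round(2))
E
python3 m.py
```

```text
[ 0.4715 -0.0673  0.0627] [-3.43  1.86 -0.57] 5.875
wrist plunger_top 0.6 [367.  88.] [ 0.5642 -0.0496  0.063 ] 0.0002 73.9
scene pointer 0.81 [340.1 342.6] [ 0.4538 -0.097   0.015 ] 0.1203 23.29
scene plunger_top 0.43 [353.  271.9] [ 0.5628 -0.0556  0.063 ] 0.0064 76.62
side post_top 0.92 [305.  271.3] [ 0.4759 -0.0936  0.09  ] 0.0988 26.6
side pointer 0.86 [293.5 302.8] [ 0.4503 -0.096   0.015 ] 0.1231 22.23
side plunger_top 0.46 [347.6 258.3] [ 0.5637 -0.0427  0.063 ] 0.0067 -84.92
```

Request:
send_rows([
  [0, 0, 0, 0, 0.003, 0, 0],
  [0, 0, 0, 0, 0.006, 0, 0],
  [0, 0, 0, 0, 0.009, 0, 0],
  [0, 0, 0, 0, 0.011, 0, 0],
  [0, 0, 0, 0, 0.012, 0, 0],
  [0, 0, 0, 0, 0.012, 0, 0],
])

```text
time_s: 7.22
tool_pos: [0.4761, -0.0784, 0.0626]
orientation: [3.081, 0.611, 0.0]
wrist_force: [0.3, 1.3, 0.8]
grip_width: 0.0006
grasp_force: 0.7
```

Request:
send_rows([
  [0, 0, 0, 0, -0.01, 0, 0],
  [0, 0, 0, 0, -0.04, -0.02, 0],
  [0, 0, 0, 0, -0.06, -0.08, 0],
  [0, 0, 0, 0, -0.06, -0.14, 0],
  [0, 0, 0, 0, -0.06, -0.18, 0],
  [0, 0, 0, 0, -0.06, -0.18, 0],
])

```text
time_s: 7.98
tool_pos: [0.4549, -0.0229, 0.2457]
orientation: [3.078, 0.612, 0.01]
wrist_force: [0.2, -1.0, -0.9]
grip_width: 0.0003
grasp_force: 0.0
```

```bash
python3 m.py; python3 -c "
import cv2,glob
f=sorted(glob.glob('pics/wrist_*'))[-1];i=cv2.imread(f)[60:290,240:540];cv2.imwrite('pics/crop1.png',cv2.resize(i,(780,598),interpolation=2))"
```

```text
[ 0.4549 -0.0229  0.2457] [ 0.19 -0.95 -0.91] 7.975
wrist post_top 0.95 [412.4 228.9] [ 0.4804 -0.098   0.09  ] 0.097 30.08
wrist pointer 0.65 [397.3 234. ] [ 0.4599 -0.1082  0.015 ] 0.1198 29.4
wrist plunger_top 0.81 [395.2 118.5] [ 0.5666 -0.0481  0.063 ] 0.0026 -151.36
scene post_top 0.87 [353.4 297.9] [ 0.4861 -0.0986  0.09  ] 0.0924 32.17
scene pointer 0.68 [350.9 344.6] [ 0.4597 -0.1135  0.015 ] 0.1227 31.49
scene plunger_top 0.61 [352.5 270.9] [ 0.5645 -0.0536  0.063 ] 0.0042 93.37
side post_top 0.86 [310.1 274.9] [ 0.4838 -0.1047  0.09  ] 0.0977 34.48
side pointer 0.71 [298.8 308. ] [ 0.4586 -0.1112  0.015 ] 0.1224 30.32
side plunger_top 0.56 [349.  258.5] [ 0.5663 -0.0438  0.063 ] 0.006 -109.32
```

View pics/crop1.png

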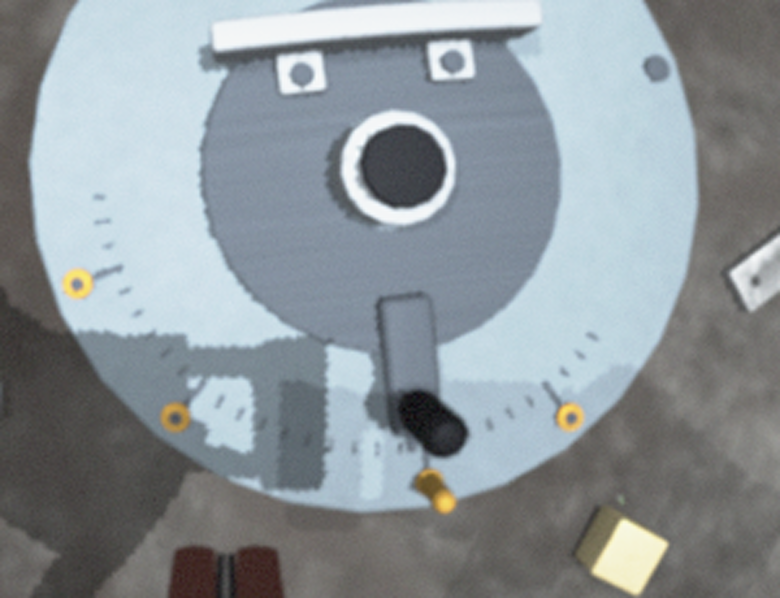

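The pointer is just short of the thick mark: pointer about (408,447), mark about (427,460) in the crop. I'll move in for a close look.

Request:
send_rows([
  [0, 0, 0, -0.05, 0.04, 0, 0],
  [0, 0, 0, -0.098, 0.086, 0.0, 0],
  [0, 0, 0, -0.098, 0.086, 0.03, 0],
  [0, 0, 0, -0.098, 0.086, 0.08, 0],
  [0, 0, 0, -0.098, 0.086, 0.13, 0],
  [0, 0, 0, -0.098, 0.086, 0.13, 0],
  [0, 0, 0, -0.098, 0.086, 0.13, 0],
])

```text
time_s: 9.45
tool_pos: [0.3961, -0.14, 0.1138]
orientation: [3.081, 0.612, 0.001]
wrist_force: [0.0, 0.4, -0.0]
grip_width: 0.0002
grasp_force: 0.0
```

```bash
python3 m.py; python3 -c "
import cv2,glob
i=cv2.imread(max(glob.glob('pics/wrist_*'),key=lambda f:float(f[11:-4])))[20:320,200:600];cv2.imwrite('pics/crop2.png',cv2.resize(i,(800,600),interpolation=2))"
```

```text
[ 0.3961 -0.14    0.1138] [ 0.03  0.41 -0.03] 9.45
wrist post_top 0.96 [308.6  92.9] [ 0.4797 -0.0978  0.09  ] 0.0975 29.8
wrist pointer 0.71 [315.3 137.3] [ 0.4608 -0.1069  0.015 ] 0.1184 29.04
side post_top 0.67 [311.  275.1] [ 0.4853 -0.1055  0.09  ] 0.0969 35.37
side pointer 0.64 [298.5 309.4] [ 0.4576 -0.1146  0.015 ] 0.125 31.45
side plunger_top 0.52 [346.8 258.9] [ 0.5619 -0.0443  0.063 ] 0.0057 -65.36
```

View pics/crop2.png

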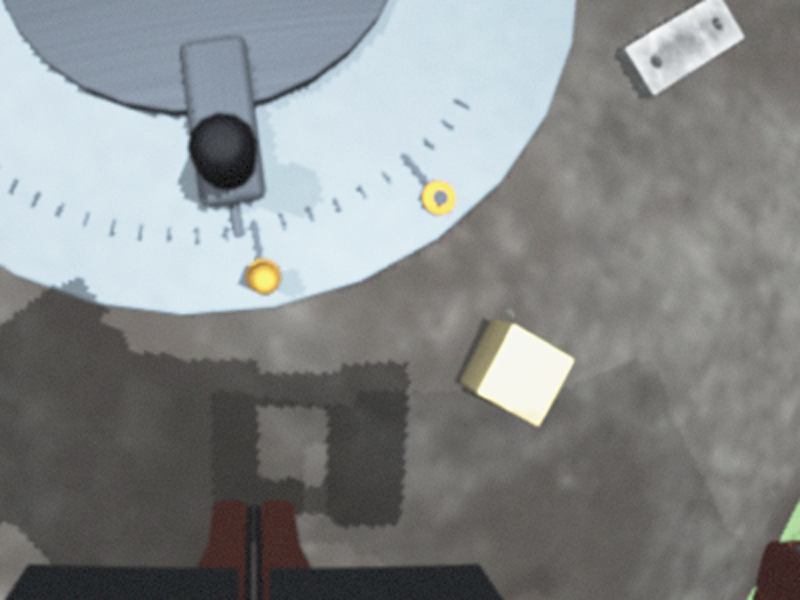

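Clear view: in the crop the pointer tip is at (238,235), the neighbouring tick at (226,233) and the pin's mark at (255,225–250), so the lever is roughly 3° short. I'll work this out exactly.

```bash
python3 - <<'E'
from h import *
st=get_state(); ax=np.array([.5643,-.0494])
for n,x,y,z in [("tip",238,235,.015),("ptr root",235,208,.015),("markin",254,222,.012),("markout",260,254,.012),("tick-1",226,233,.012),("tick-2",197,237,.012),("tick+1",282,222,.012),("pintop",264,277,.046),("plug",439,198,.016),("bar end L",206,205,.033),("bar end R",265,197,.033)]:
    w=wpix2(np.array([(200+x/2)/640,(20+y/2)/480]),z,st)[:2]; d=ax-w
    print(n,w.round(4),np.hypot(*d).round(4),np.degrees(np.arctan2(d[1],d[0])).round(2))
E
```

```text
tip [ 0.4607 -0.1089] 0.1195 29.86
ptr root [ 0.469  -0.1044] 0.11 29.97
markin [ 0.467  -0.1122] 0.1158 32.87
markout [ 0.4574 -0.1185] 0.1273 32.88
tick-1 [ 0.4598 -0.1047] 0.1183 27.87
tick-2 [ 0.4547 -0.0958] 0.1191 22.95
tick+1 [ 0.4708 -0.1212] 0.1179 37.53
pintop [ 0.4515 -0.1219] 0.1341 32.73
plug [ 0.5009 -0.1681] 0.1346 61.9
bar end L [ 0.4657 -0.0961] 0.1091 25.36
bar end R [ 0.4752 -0.1126] 0.1092 35.36
```

Request:
send_rows([
  [0, 0, 0, 0, -0.02, -0.05, 0],
  [0, 0, 0, 0.04, -0.07, -0.08, 0],
  [0, 0, 0, 0.098, -0.076, -0.08, 0],
  [0, 0, 0, 0.098, -0.076, -0.08, 0],
  [0, 0, 0, 0.098, -0.076, -0.03, 0],
  [0, 0, 0, 0.098, -0.076, 0.02, 0],
  [0, 0, 0, 0.098, -0.076, 0.05, 0],
  [0, 0, 0, 0.098, -0.06, 0.05, 0],
  [0, 0, 0, 0.098, -0.045, 0.05, 0],
  [0, 0, 0, 0.098, -0.034, 0.05, 0],
  [0, 0, 0, 0.098, -0.03, 0.05, 0],
  [0, 0, 0, 0.098, -0.028, 0.05, 0],
])

```text
time_s: 11.55
tool_pos: [0.4755, -0.0767, 0.0632]
orientation: [3.081, 0.611, 0.001]
wrist_force: [0.5, 0.2, 0.6]
grip_width: 0.0006
grasp_force: 0.0
```

Request:
send_rows([
  [0, 0, 0, 0, 0.001, 0, 0],
  [0, 0, 0, 0, 0.002, 0, 0],
  [0, 0, 0, 0, 0.003, 0, 0],
  [0, 0, 0, 0, 0.004, 0, 0],
  [0, 0, 0, 0, 0.005, 0, 0],
  [0, 0, 0, 0, 0.006, 0, 0],
  [0, 0, 0, 0, 0.0066, 0, 0],
  [0, 0, 0, 0, 0.0066, 0, 0],
  [0, 0, 0, 0, 0.0066, 0, 0],
])

```text
time_s: 12.68
tool_pos: [0.4778, -0.0825, 0.0627]
orientation: [3.081, 0.611, 0.0]
wrist_force: [0.2, 2.8, 0.3]
grip_width: 0.0004
grasp_force: 1.2
```

Request:
send_rows([
  [0, 0, 0, 0, -0.01, 0, 0],
  [0, 0, 0, 0, -0.045, 0, 0],
  [0, 0, 0, 0, -0.05, -0.05, 0],
  [0, 0, 0, 0, -0.05, -0.1, 0],
  [0, 0, 0, -0.04, -0.03, -0.13, 0],
  [0, 0, 0, -0.098, 0.0, -0.13, 0],
  [0, 0, 0, -0.098, 0.021, -0.1, 0],
  [0, 0, 0, -0.098, 0.021, -0.05, 0],
  [0, 0, 0, -0.098, 0.021, -0.05, 0],
  [0, 0, 0, -0.098, 0.021, -0.05, 0],
])

```text
time_s: 13.92
tool_pos: [0.3952, -0.1391, 0.1135]
orientation: [3.081, 0.612, -0.0]
wrist_force: [0.7, 0.2, 0.2]
grip_width: 0.0003
grasp_force: 0.0
```

```bash
python3 m.py; python3 -c "
import cv2,glob
i=cv2.imread(max(glob.glob('pics/wrist_*'),key=lambda f:float(f[11:-4])))[20:320,200:600];cv2.imwrite('pics/crop3.png',cv2.resize(i,(800,600),interpolation=2))"
```

```text
[ 0.3952 -0.1391  0.1135] [0.75 0.19 0.2 ] 13.925
wrist post_top 0.71 [321.6  88.5] [ 0.4832 -0.1019  0.09  ] 0.0966 32.93
wrist pointer 0.91 [326.7 137.6] [ 0.4625 -0.1133  0.015 ] 0.1202 32.11
side post_top 0.65 [309.9 273.7] [ 0.4838 -0.1015  0.09  ] 0.0958 32.93
side plunger_top 0.74 [351.  259.9] [ 0.5693 -0.0485  0.063 ] 0.0051 -169.76
```

View pics/crop3.png

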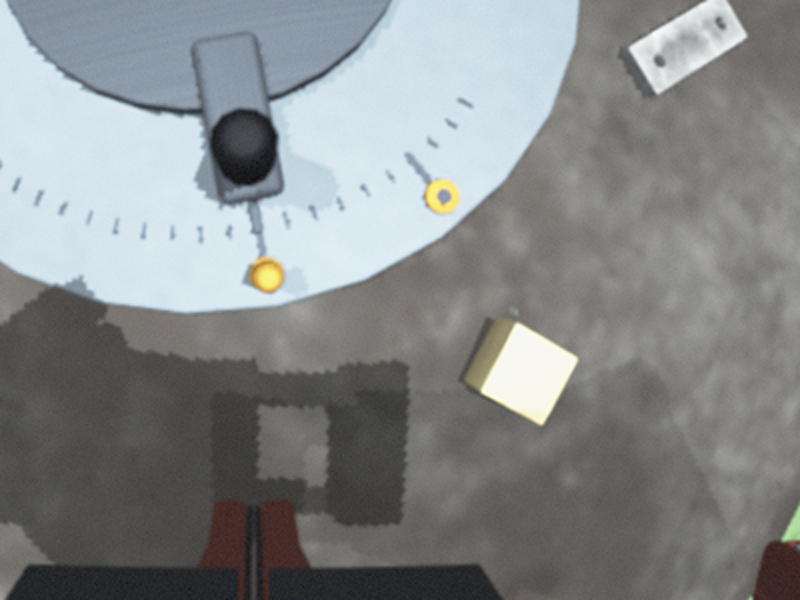

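The pointer now lies on the mark: pointer at (256,220) continues straight into the mark and the pin at (267,275). Next is the plunger.

Request:
send_rows([
  [0, 0, 0, 0, 0, -0.056, 0],
  [0, 0, 0, 0.05, -0.005, -0.056, 0],
  [0, 0, 0, 0.11, -0.01, -0.056, 0],
  [0, 0, 0, 0.165, -0.018, -0.056, 0],
  [0, 0, 0, 0.191, -0.018, -0.056, 0],
  [0, 0, 0, 0.191, -0.018, -0.056, 0],
  [0, 0, 0, 0.191, -0.018, -0.01, 0],
  [0, 0, 0, 0.191, -0.018, 0.025, 0],
  [0, 0, 0, 0.191, -0.018, 0.038, 0],
  [0, 0, 0, 0.191, -0.018, 0.043, 0],
  [0, 0, 0, 0.191, -0.018, 0.043, 0],
])

```text
time_s: 15.9
tool_pos: [0.5651, -0.05, 0.0704]
orientation: [3.081, 0.611, 0.001]
wrist_force: [0.6, -0.1, -0.6]
grip_width: 0.0002
grasp_force: 0.0
```

Request:
send_rows([
  [0, 0, 0, 0, 0, 0.003, 0],
  [0, 0, 0, 0, 0, 0.006, 0],
  [0, 0, 0, 0, 0, 0.008, 0],
  [0, 0, 0, 0, 0, 0.01, 0],
  [0, 0, 0, 0, 0, 0.012, 0],
  [0, 0, 0, 0, 0, 0.013, 0],
  [0, 0, 0, 0, 0, 0.014, 0],
  [0, 0, 0, 0, 0, 0.014, 0],
])

```text
time_s: 16.9
tool_pos: [0.5651, -0.0497, 0.0556]
orientation: [3.081, 0.611, 0.001]
wrist_force: [1.5, 0.7, 1.4]
grip_width: 0.0004
grasp_force: 1.0
```

Request:
send_rows([
  [0, 0, 0, 0, 0, 0.0005, 0],
  [0, 0, 0, 0, 0, 0.001, 0],
  [0, 0, 0, 0, 0, 0.0015, 0],
  [0, 0, 0, 0, 0, 0.0015, 0],
])

```text
time_s: 17.4
tool_pos: [0.5652, -0.0497, 0.0544]
orientation: [3.081, 0.611, 0.001]
wrist_force: [1.9, -0.7, 4.9]
grip_width: 0.0002
grasp_force: 2.3
```

Request:
send_rows([
  [0, 0, 0, 0, 0, 0.0004, 0],
  [0, 0, 0, 0, 0, 0.0008, 0],
  [0, 0, 0, 0, 0, 0.0008, 0],
  [0, 0, 0, 0, 0, 0.0008, 0],
])

```text
time_s: 17.9
tool_pos: [0.5652, -0.0497, 0.0543]
orientation: [3.081, 0.611, 0.002]
wrist_force: [0.1, -0.8, 12.0]
grip_width: 0.0006
grasp_force: 5.7
```

The plunger is against its stop: z is 0.054 and the force has risen to 12 N. Retreating to check.

Request:
send_rows([
  [0, 0, 0, 0, 0, -0.02, 0],
  [0, 0, 0, 0, 0, -0.08, 0],
  [0, 0, 0, -0.06, 0, -0.14, 0],
  [0, 0, 0, -0.12, 0, -0.17, 0],
  [0, 0, 0, -0.17, 0.01, -0.15, 0],
  [0, 0, 0, -0.19, 0.018, -0.1, 0],
  [0, 0, 0, -0.19, 0.018, -0.06, 0],
  [0, 0, 0, -0.19, 0.018, -0.06, 0],
  [0, 0, 0, -0.19, 0.018, -0.06, 0],
])

```text
time_s: 19.02
tool_pos: [0.3963, -0.1388, 0.1139]
orientation: [-3.081, -0.612, 0.001]
wrist_force: [-0.0, 0.0, 1.1]
grip_width: 0.0005
grasp_force: 0.0
```

```bash
python3 m.py; python3 -c "
import cv2,glob
i=cv2.imread(max(glob.glob('pics/wrist_*'),key=lambda f:float(f[11:-4])))[0:300,200:600];cv2.imwrite('pics/crop4.png',cv2.resize(i,(800,600),interpolation=2))"
```

```text
[ 0.3963 -0.1388  0.1139] [-0.03  0.03  1.12] 19.025
wrist post_top 0.57 [322.1  92.7] [ 0.4825 -0.1027  0.09  ] 0.0976 33.06
wrist pointer 0.73 [326.  136.3] [ 0.4643 -0.1121  0.015 ] 0.1181 32.1
wrist plunger_top 0.53 [541.5  44.1] [ 0.5793 -0.2133  0.063 ] 0.1646 95.24
side post_top 0.85 [311.4 270.2] [ 0.4878 -0.0928  0.09  ] 0.0879 29.55
side pointer 0.94 [301.7 307.9] [ 0.464  -0.1119  0.015 ] 0.1182 31.92
side plunger_top 0.44 [350.5 262.7] [ 0.567  -0.0561  0.063 ] 0.0073 111.86
```

View pics/crop4.png

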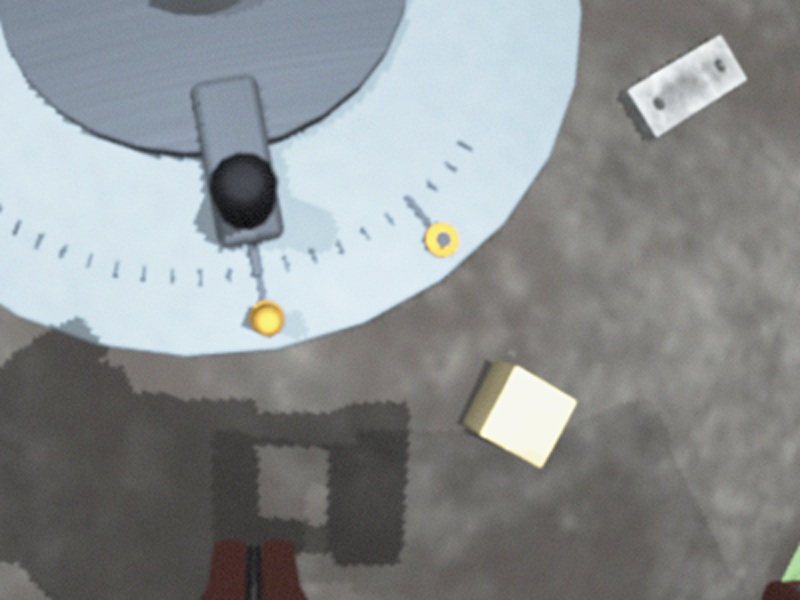

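The pointer, mark and pin (crop about (256,262) to (267,318)) are still in line, and the arm is clear of everything.

```bash
python3 -c "
from bench import *
print(close_job())"
```

```text
the job is handed in; nothing more can be done
None
```

I handed in the job at about 19 s: the pointer is on the tall pin's mark to within about half a degree by camera, the plunger was pressed to its stop (0.054 m, 12 N), and the fingers touched only the post and plunger; `close_job()` returned no verdict.

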